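# Park and unhitch the shoe shuttle

### The arm

A 6-joint arm with a two-finger parallel gripper is mounted at the origin on the work surface. World frame = base frame: x ahead of the robot, y to its left, z up, the work surface at z = 0. Lengths are in mm, angles in rad, forces in N, time in s.
With the tool pointing down it reaches from about 275 to 1000 mm from the base axis. Payload 8.4 kg.
Tool frame: the origin (TCP) lies between the finger pads; the fingertips stand 22 mm ahead of it and the grasp point (between the pads) lies 3 mm ahead of it (r.nose_length is the z of the fingertips in the tool frame, in mm); z points along the fingers, y is the line along which they close (so a half turn about z gives the same grasp; the last joint's range is limited). The gripper opens to 85 mm and grips with 20 to 120 N. Pads are 22 mm wide; open, the fingers measure 114 mm over their backs; the gripper's body (76 mm by 85 mm) begins 54 mm behind the grasp point. The pads swing forward as they close: fully open they stand 13 mm farther back than shut.
Start: joints at [-0.002, 0.353, 1.633, -0, 1.155, -0.002], TCP at [625.002, -0, 253.281] pointing down, gripper open.
Joint ranges: [-2.63, 2.63], [-0.92, 2.1], [0.06, 2.66], [-1.3, 4.44], [0, 2.69], [-3.02, 3.02]. Speed limits (rad/s): [2.22, 2.22, 2.79, 3.14, 3.14, 3.14].

### API

Orientations are given as [roll, pitch, yaw] about the fixed x, y, z axes, in that order (R = Rz(yaw) Ry(pitch) Rx(roll)).
In Python, from rig import r gives the robot as it stands.
- The arm moves only by the shell command python3 steer.py 'ROWS' [FORCE]. ROWS is a JSON list of rows, 1 to 5 of them, each of 7 numbers: a rotation vector rx, ry, rz in fractions of the full range, 1 being 2 rad, then dx, dy, dz in fractions of the full range, 1 being 20 cm, then the opening from 0.0 (shut) to 1.0 (fully open); each row shifts and turns the commanded pose from where the row before left it, along the tool's axes as they then stand; what a row does not reach is not made up. A row lasts 1/12 s, in which the tool goes at most 41.7 mm and 0.125 rad, less where a joint would pass 70% of its speed; a pose out of reach is approached as far as the arm can. The fingers move at their own pace and stop on an object; FORCE is the grip in N (left out, the last holds). Time passes only in rows, so rows that do not move let the fingers close. It prints the time, the measured TCP pose, the force, the opening and the grip force at its end. No shift or turn number may pass 1 either way. Input that does not fit is refused with a message, and nothing moves.
- r.sense(): the state, without advancing time (a new reading comes with each control period).
- r.grab_frame(name): name is "scene" or "side" or "wrist"; returns the picture (420x560x3 uint8, red, green, blue); there is no depth.
- r.camera_params(name): a dict with "fx", "fy", "cx", "cy" (pixels), "dist_coeffs" ([k1, k2, p1, p2, k3] as OpenCV has them; the pictures are not rectified), "rvec" (rotation vector, rad) and "tvec" (3), from world to camera coordinates, as OpenCV has them. Camera axes: x right, y down, z forward; pixel columns grow to the right and rows downward; lengths in mm; the calibration is good to about 2 mm. A picture is of the moment at which its call begins: read the wrist's pose just before it. camera_params takes no time and is no camera call; for the wrist camera it gives the pose at the moment of the call.
- r.sign_off(): hands the job in; it is judged then, once.
The state is a dict: "clock": time; "qpos": joint angles; "qvel": joint speeds; "joint_efforts": joint torques, N m; "eef_pos": TCP position; "tcp_rot": TCP orientation; "contact_force": force on the tool from outside, world axes, zero at the start; "wrist_torque": the same for the moment, N m; "opening": opening from 0.0 (shut) to 1.0 (fully open); "grasp_force": force on a finger pad.
Only numpy, scipy, OpenCV 4.12 (cv2) and the standard library are available. Lean on these libraries where they do the work, as an engineer would, in place of code of your own. Each camera call takes 0.05 s, during which the arm holds its last target. There are 200 camera calls.

### The job

Park the shoe shuttle and unhitch it: take the long square stop bar (120 mm) out of the crate of steel stock and lay it across the track in both notched brackets behind the carriage, and let go of it. Then pull the hitch latch sideways against its spring, lift the tongue well clear above the ball and finish while holding it raised and still in the gripper, with the bar still lying in its notches. Leave the other stock in the crate and do not knock over or push about the jars, bottles, brush and block on the bench.

Things in the scene. Friction and masses are not known exactly. Their poses are not given: they have to be found in the camera images.
- bar_mid (a point): Centre of the stop bar: plain solid steel bar, square 14 x 14 mm, 120 mm long, about 0.16 kg, lying flat among other steel stock in the grey crate. x runs along its length. It is the only square bar that is 120 mm long. Its neighbours are at least 55 mm away, centre to centre.
- crate: Open grey plastic crate, fixed, 300 x 170 mm outside, 50 mm high, walls and floor 5 mm thick; origin at the centre of its underside, z up, x along the 300 mm side. The four pieces of stock lie side by side in it in any order, each roughly across it (along its y).
- short_bar: Stock to leave in the crate: square steel bar 14 x 14 mm, only 70 mm long; origin at the centre of its underside, x along its length.
- flat_bar: Stock to leave in the crate: flat steel bar 34 x 8 mm, 120 mm long; origin at the centre of its underside, x along its length.
- tee: Stock to leave in the crate: steel pipe tee, 22 mm thick, run 80 mm long, with a stubby side branch that ends 18 mm from the run's axis; origin on the underside of the run, at its middle, x along the run.
- notch (a point): Where the bar goes: midway between two U-notches, on the level of their floors, 30 mm above the table. Axes as the shuttle's. The notched aluminium brackets stand at x = -42 and +42 mm, each 10 mm thick; notches open at the top, 24 mm wide (y), 24 mm deep. The seated bar lies along x, its centre 7 mm above this point. Between the brackets (74 mm clear) nothing is higher than 18 mm above the table.
- shuttle: The fixed shuttle: base plate, two rails, carriage, ball mount and stop brackets; origin on the table under the tongue's hinge; x across the track, roughly away from the robot, y along it: ball at -175 mm, carriage 0 to 175 mm, notches at 235 mm. The carriage deck is 140 mm wide, 61 mm high; a wedge sandal stands across it (y 25 to 105 mm, x -115 to 115 mm), up to 170 mm above the table.
- hinge (a point): Middle of the tongue's hinge, at the carriage's end, 60 mm above the table, fixed. Axes as the shuttle's; the hinge turns about x, level. The tongue reaches 206 mm from here towards -y.
- ball_top (a point): Top of the hitch ball, 82 mm above the table, fixed, 175 mm from the hinge towards -y. The steel ball is 40 mm across on a thin neck; its underside is cut flat, 42 mm above the table.
- coupler (a point): Centre of the top face of the coupler, the dark steel cap at the tongue's free end that sits over the ball: 56 mm wide (x), 62 mm long, its top 92 mm above the table when down. 175 mm from the hinge. It moves with the tongue; its axes turn with it.
- tongue_angle (a joint): Tongue's angle about its hinge, rad: 0 = down on the ball, grows as it is lifted, stop at 1.0. Tongue and latch weigh about 0.6 kg, turn freely and drop by themselves when let go. With the latch in, it lifts only about 0.02 rad. From about 0.33 rad all of the coupler and latch is above the ball's top (coupler 55 mm higher).
- latch (a joint): How far the latch is pulled, m: 0 = in, its jaw under the ball; grows as it is pulled sideways, straight away from the coupler on the robot's side (the shuttle's -x), to a stop at 0.018. The ball is free from 0.0105 on. A spring pulls it back: about 3 N at the start, 8 N at 0.012, 11 N at the stop.
- latch_grip (a point): Grip point on the centre plane of the latch's upright steel plate, which rides on the tongue at the coupler's robot side: 12 mm thick (x), 26 mm wide (y), top 15 mm above this point (105 mm above the table when down), solid 50 mm below it. Gap to the coupler 32 mm when in; free on the robot's side. Axes turn with the tongue, the shuttle's when down. Strong enough to lift the tongue by.
- bottle_a: Bystander: standing white bottle, green cap, 52 mm across, 120 mm high; origin under its centre.
- jar_a: Bystander: glass jar with blue lid, 56 mm across, 70 mm high; origin under its centre.
- jar_b: Bystander: amber glass jar with yellow lid, 60 mm across, 60 mm high; origin under its centre.
- dye: Bystander: small dye bottle with black cap, 32 mm across, 65 mm high; origin under its centre.
- brush: Bystander: brush lying on the table, 170 mm long; origin near its middle.
- sanding_block: Bystander: black block 100 x 50 x 35 mm lying flat; origin under its centre.
- bar: The same stop bar; origin at the centre of its underside, 7 mm below its centre, axes as the centre's.
- tongue: The tongue with its coupler and latch: a dark steel drawbar 30 mm wide and 14 mm thick from the hinge to the coupler; origin on the hinge, axes equal to the hinge's when down.

How it is judged:
By the outcome, as a careful person would: the job done as asked, in the order asked, and still so for the second after the job is handed in, while the arm keeps its last pose, push and grip.
It also fails if it takes over 67 s, if anything falls off the work surface, if the arm or the gripper's body presses on something with over 40 N, if the wrist force passes 120 N, or if a joint passes its speed limit or range.

## Working session

There is one attempt and no reset: what is moved stays moved. The work goes in short steps, Python scripts to look and compute and a shell command to move; the robot and the scene stay as the last step left them, time stands still between calls to the robot, and variables do not carry over. Pictures are saved under pics/ and viewed, at most 13 in all, crops included, and the job is handed in when it is done.

```bash
ls; mkdir -p pics
python3 - <<'E'
from rig import r
import cv2
print(r.sense())
for n in ("scene","side","wrist"):
    p=r.camera_params(n);print(n,p)
    cv2.imwrite(f"pics/{n}0.png",r.grab_frame(n)[:,:,::-1])
E
```

```text
pics
rig.py
steer.py
{'clock': 0.0, 'qpos': array([-2.41240322e-03,  3.53618884e-01,  1.63412533e+00,  2.52657188e-05,
        1.15522314e+00, -2.38105665e-03]), 'qvel': array([-0.0008128 , -0.00041956,  0.00120718,  0.00197557, -0.00145816,
        0.0010447 ]), 'joint_efforts': array([-2.03471049e-03, -6.05236173e+01, -3.42063046e+01, -2.62302356e-04,
        9.48130677e-03,  3.61521288e-06]), 'eef_pos': array([6.24553247e+02, 7.40254710e-04, 2.52583714e+02]), 'tcp_rot': array([-3.14021801e+00, -2.63743694e-05,  1.57075475e+00]), 'contact_force': array([-0.77843738, -0.64557177, -0.01805286]), 'wrist_torque': array([ 0.01112488, -0.01340405,  0.00565125]), 'grasp_force': 0.0, 'opening': 0.9986452355726508}
scene {'fx': 440.1301050605676, 'fy': 440.1301050605676, 'cx': 280.3388522380681, 'cy': 199.6335981055191, 'dist_coeffs': array([-0.10105877,  0.        ,  0.        ,  0.        ,  0.        ]), 'rvec': array([ 1.01891723,  2.47969856, -0.99420857]), 'tvec': array([ 384.20764531, -205.77901955, 1470.51647158])}
side {'fx': 433.3524326507381, 'fy': 433.3524326507381, 'cx': 287.02440177898785, 'cy': 203.1688862083257, 'dist_coeffs': array([0.00838232, 0.        , 0.        , 0.        , 0.        ]), 'rvec': array([ 2.28402654, -0.40363019,  0.1809608 ]), 'tvec': array([-512.93080002,  185.66108615,  909.71081745])}
wrist {'fx': 354.34447717785474, 'fy': 354.34447717785474, 'cx': 283.0429635068052, 'cy': 202.49936829427233, 'dist_coeffs': array([-0.02464769,  0.        ,  0.        ,  0.        ,  0.        ]), 'rvec': array([-2.84372953e+00,  4.55278075e-04,  2.50962717e-03]), 'tvec': array([-624.23759336,  -38.07499642,  378.723896  ])}
```

View pics/scene0.png

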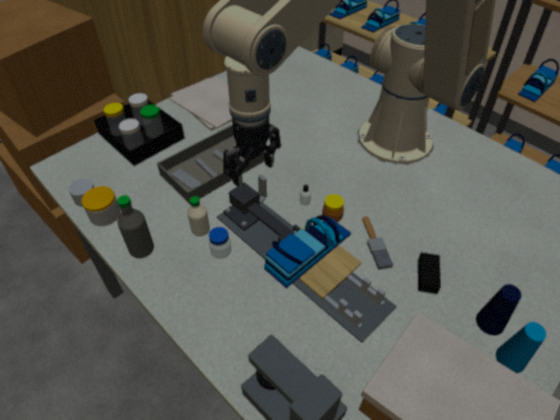

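View pics/side0.png

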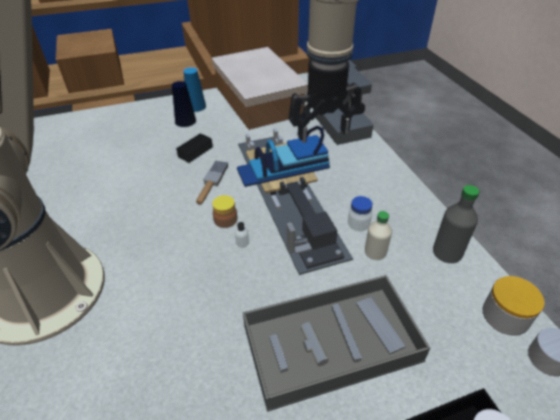

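View pics/wrist0.png

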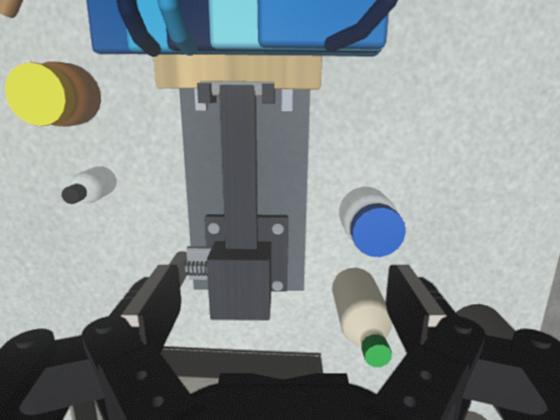

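The wrist view shows the coupler near (240,285), the latch spring at (195,265) and the tongue running up to the carriage at (238,90). The side view shows the stock in the crate from left to right: short bar (278,352), tee (314,342), long bar (347,332) and flat bar (381,325). The brackets are near (255,140) in the side view and (365,300) in the scene view.

```bash
cat > h.py <<'E'
import numpy as np, cv2, pickle, time
from rig import r
def snap(n,name):
    p=r.camera_params(n); im=r.grab_frame(n)[:,:,::-1]; cv2.imwrite(f"pics/{name}.png",im); pickle.dump(p,open(f"pics/{name}.pkl","wb")); return im,p
def load(name): return pickle.load(open(f"pics/{name}.pkl","rb"))
def K(p): return np.array([[p["fx"],0,p["cx"]],[0,p["fy"],p["cy"]],[0,0,1.]])
def ray(p,px):
    u=cv2.undistortPoints(np.array([[px]],float),K(p),p["dist_coeffs"])[0,0]
    R=cv2.Rodrigues(p["rvec"])[0]; d=R.T@np.array([u[0],u[1],1]); return -R.T@p["tvec"],d/np.linalg.norm(d)
def bp(p,px,z):
    c,d=ray(p,px); return c+d*(z-c[2])/d[2]
def tri(obs):  # [(p,px),...] -> point, rms miss
    A=np.zeros((3,3));b=np.zeros(3);L=[]
    for p,px in obs:
        c,d=ray(p,px);M=np.eye(3)-np.outer(d,d);A+=M;b+=M@c;L.append((M,c))
    X=np.linalg.solve(A,b);return X,max(np.linalg.norm(M@(X-c)) for M,c in L)
def proj(p,X): return cv2.projectPoints(np.array(X,float).reshape(-1,3),p["rvec"],p["tvec"],K(p),p["dist_coeffs"])[0][:,0]
E
python3 - <<'E'
from h import *
np.set_printoptions(precision=1,suppress=True)
for n in ("scene","side","wrist"): pickle.dump(r.camera_params(n),open(f"pics/{n}0.pkl","wb"))
s=load("side0");w=load("wrist0");sc=load("scene0")
print("bar ends",bp(s,(337,306),19),bp(s,(356,358),19))
print("crate rim",[bp(s,q,50) for q in ((245,318),(386,281),(427,345),(266,400))])
print("coupler w",[bp(w,q,92) for q in ((209,320),(270,320),(209,255),(271,243))])
print("tongue w",[bp(w,q,67) for q in ((222,86),(255,86))])
print("yellow",bp(w,(36,94),60),"dye",bp(w,(75,193),65),"blue",bp(w,(378,231),70),"green",bp(w,(376,351),120))
print("sandal",bp(w,(90,50),100),bp(w,(385,50),100))
print("cam w",ray(w,(280,200)))
E
```

```text
bar ends [ 558.8 -254.9   19. ] [ 544.3 -366.7   19. ]
crate rim [array([ 375.6, -238.4,   50. ]), array([ 665. , -253.1,   50. ]), array([ 662.8, -401.1,   50. ]), array([ 365.5, -395.2,   50. ])]
coupler w [array([ 555.9, -125.4,   92. ]), array([ 612.4, -125.2,   92. ]), array([560.1, -59.3,  92. ]), array([614.1, -48. ,  92. ])]
tongue w [array([574.4,  80.8,  67. ]), array([601.5,  80.7,  67. ])]
yellow [413.3  75.6  60. ] dye [435.5 -10.9  65. ] blue [711.4 -45.7  70. ] green [ 704.4 -136.7  120. ]
sandal [485.9 105.4 100. ] [697.3 104.7 100. ]
cam w (array([624.9,  74.4, 372.3]), array([-0. , -0.3, -1. ]))
```

The manual's scale: shifts go in shares of 20 cm and turns go in shares of 2 rad. Converting my numbers, -36 mm / 200 = -0.18, -5 mm / 200 = -0.025.

```bash
python3 steer.py '[[0,0,0,-0.18,-0.025,0,1],[0,0,0,-0.18,-0.025,0,1],[0,0,0,-0.18,-0.025,0,1],[0,0,0,-0.18,-0.025,0,1],[0,0,0,-0.18,-0.025,0,1]]'; python3 steer.py '[[0,0,0,-0.18,0,0,1],[0,0,0,-0.17,0,0,1],[0,0,0,0,0,0,1],[0,0,0,0,0,0,1]]'; python3 -c "
from h import *
snap('wrist','w1')"
python3 steer.py '[[0,0,0,-0.05,-0.175,0,1],[0,0,0,-0.05,-0.175,0,1],[0,0,0,0,-0.05,0,1],[0,0,0,0,0,0,1],[0,0,0,0,0,0,1]]'; python3 -c "
from h import *
snap('wrist','w2')
a=cv2.imread('pics/w1.png');b=cv2.imread('pics/w2.png')
cv2.imwrite('pics/w12.png',cv2.resize(np.vstack([a[:300,:],b[:300,:]]),(560,600)))"
```

```text
clock: 0.57
eef_pos: [599.4, -181.4, 253.1]
tcp_rot: [-3.141, -0.0, 1.571]
contact_force: [0.7, -0.6, 0.0]
opening: 1.003
grasp_force: 0.0
clock: 0.9
eef_pos: [599.5, -251.6, 252.8]
tcp_rot: [-3.141, -0.0, 1.568]
contact_force: [-0.3, 0.8, -0.3]
opening: 0.999
grasp_force: 0.0
clock: 1.37
eef_pos: [520.5, -269.1, 253.7]
tcp_rot: [3.141, -0.0, 1.571]
contact_force: [1.1, 0.3, 0.5]
opening: 1.002
grasp_force: 0.0
```

View pics/w12.png

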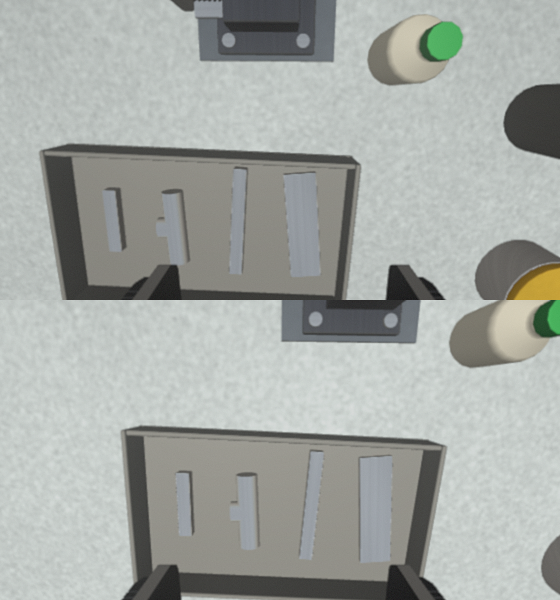

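Run:
```python
import cv2,numpy as np
a=cv2.imread('pics/w1.png')[160:285,200:270];b=cv2.imread('pics/w2.png')[140:265,285:355]
k=lambda i:cv2.resize(i,None,fx=4.6,fy=4.6,interpolation=cv2.INTER_CUBIC)
cv2.imwrite('pics/c1.png',np.hstack([k(a),k(b)]))
```

```text
(no output)
```

View pics/c1.png

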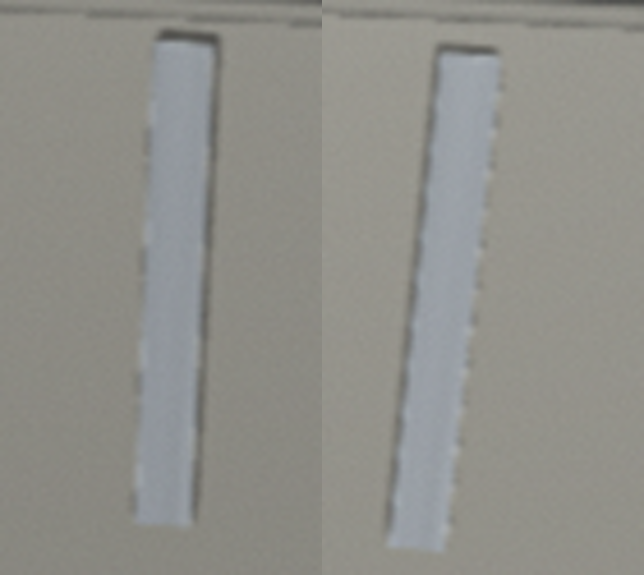

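The crop shows the bar's top face clearly in both views. Its corners are near (155,41) to (191,524) on the left and (438,53) to (445,551) on the right.

Run:
```python
from h import *
np.set_printoptions(precision=1,suppress=True)
A=[(155,41),(213,43),(191,524),(135,524)];B=[(116,53),(176,53),(123,551),(66,548)]
f=lambda q,ox,oy:((q[0]+.5)/4.6-.5+ox,(q[1]+.5)/4.6-.5+oy)
w1,w2=load('w1'),load('w2')
P=[];Q=[]
for a,b in zip(A,B):
    X,e=tri([(w1,f(a,200,160)),(w2,f(b,285,140))]);P.append(X);print(X,e)
    Q.append([bp(w1,f(a,200,160),19),bp(w2,f(b,285,140),19)])
print("mean",np.mean(P,0)); Q=np.array(Q); m=Q.mean(1);print(Q.mean(0),m.mean(0))
d=(m[0]+m[1]-m[2]-m[3])/2;print("len",np.linalg.norm(d),"yaw",np.degrees(np.arctan2(d[1],d[0])),"wid",np.linalg.norm(m[0]-m[1]))
print(r.sense()["eef_pos"])
```

```text
[ 548.  -250.6   12.9] 0.057975256709285515
[ 561.2 -250.6   14.6] 0.26990088038335097
[ 552.  -369.9   16.5] 0.3182883542530104
[ 538.3 -369.4   16.6] 0.03645586782330542
mean [ 549.9 -310.1   15.1]
[[ 550.4 -308.9   19. ]
 [ 549.5 -309.1   19. ]] [ 550. -309.   19.]
len 119.0987953386259 yaw 85.45501915678967 wid 12.930936607462154
[ 521.2 -269.2  253.8]
```

Scaled: 40 mm / 200 = 0.2, 14.5 mm / 200 = 0.0725, 0.079 rad / 2 = 0.0395.

```bash
python3 steer.py '[[0,0,0,-0.1,0.0725,0,0.4],[0,0,0,-0.1,0.0725,0,0.4],[0,0,0.0395,0,0,0,0.4],[0,0,0,0,0,0.2,0.4],[0,0,0,0,0,0.2,0.4]]' 60; python3 steer.py '[[0,0,0,0,0,0.2,0.4],[0,0,0,0,0,0.2,0.4],[0,0,0,0,0,0,0.4],[0,0,0,0,0,0,0.4]]'
```

```text
clock: 1.83
eef_pos: [552.7, -310.6, 174.5]
tcp_rot: [3.135, 0.003, 1.492]
contact_force: [0.3, 0.6, -1.2]
opening: 0.403
grasp_force: 0.0
clock: 2.17
eef_pos: [548.9, -308.7, 91.6]
tcp_rot: [-3.138, -0.002, 1.493]
contact_force: [-0.4, 0.2, 1.4]
opening: 0.4
grasp_force: 0.0
```

Scaled: 25 mm / 200 = 0.125, 10 mm / 200 = 0.05.

```bash
python3 steer.py '[[0,0,0,0,0,0.125,0.4],[0,0,0,0,0,0.125,0.4],[0,0,0,0,0,0.05,0.4],[0,0,0,0,0,0,0.4],[0,0,0,0,0,0,0.4]]'; python3 -c "
from rig import r
print(r.sense()['eef_pos'])"; python3 steer.py '[[0,0,0,0,0,0,0],[0,0,0,0,0,0,0],[0,0,0,0,0,0,0],[0,0,0,0,0,0,0],[0,0,0,0,0,0,0]]' 60
```

```text
clock: 2.58
eef_pos: [550.3, -310.4, 35.2]
tcp_rot: [3.14, 0.001, 1.492]
contact_force: [1.2, -0.6, 0.4]
opening: 0.4
grasp_force: 0.0
[ 550.32130107 -310.42129313   35.1574488 ]
clock: 3.0
eef_pos: [550.3, -310.7, 35.6]
tcp_rot: [3.139, 0.001, 1.492]
contact_force: [-0.5, 1.0, 6.3]
opening: 0.138
grasp_force: 58.7
```

```bash
python3 steer.py '[[0,0,0,0,0,0,0.4],[0,0,0,0,0,0,0.4],[0,0,0,0,0,0.025,0.4],[0,0,0,0,0,0,0.4],[0,0,0,0,0,0,0.4]]';  python3 steer.py '[[0,0,0,0,0,0,0],[0,0,0,0,0,0,0],[0,0,0,0,0,0,0],[0,0,0,0,0,0,0],[0,0,0,0,0,0,0]]' 60
```

```text
clock: 3.42
eef_pos: [548.7, -309.8, 27.9]
tcp_rot: [-3.141, -0.0, 1.492]
contact_force: [0.3, -0.4, -0.5]
opening: 0.399
grasp_force: 0.0
clock: 3.83
eef_pos: [549.1, -310.1, 28.4]
tcp_rot: [3.141, 0.0, 1.492]
contact_force: [-0.4, 0.0, 1.5]
opening: 0.14
grasp_force: 60.4
```

Scaled: -40 mm / 200 = -0.2, -20 mm / 200 = -0.1, -0.079 rad / 2 = -0.0395.

```bash
python3 steer.py '[[0,0,-0.0395,0,0,-0.1,0],[0,0,0,0,0,-0.2,0],[0,0,0,0,0,-0.2,0],[0,0,0,0,0,-0.2,0],[0,0,0,0,0,-0.2,0]]'; python3 steer.py '[[0,0,0,0,0,-0.2,0],[0,0,0,0.18,0,-0.06,0],[0,0,0,0.18,0,0,0],[0,0,0,0.18,0,0,0],[0,0,0,0.18,0,0,0]]';  python3 steer.py '[[0,0,0,0.18,0,0,0],[0,0,0,0.18,-0.05,0,0],[0,0,0,0.18,-0.05,0,0],[0,0,0,0,0,0,0],[0,0,0,0,0,0,0]]'; python3 -c "
from h import *
snap('wrist','w3')"; python3 steer.py '[[0,0,0,0,0.2,0,0],[0,0,0,0,0.2,0,0],[0,0,0,0,0,0,0],[0,0,0,0,0,0,0]]'; python3 -c "
from h import *
snap('wrist','w4')
a=cv2.imread('pics/w3.png');b=cv2.imread('pics/w4.png')
k=lambda i:cv2.resize(i,None,fx=2.3,fy=2.3,interpolation=cv2.INTER_CUBIC)
cv2.imwrite('pics/w34.png',np.hstack([k(a[130:390,190:360]),k(b[130:390,130:300])]))"
```

```text
clock: 4.25
eef_pos: [548.4, -309.7, 209.7]
tcp_rot: [-3.141, -0.0, 1.571]
contact_force: [1.0, -0.7, -1.5]
opening: 0.142
grasp_force: 60.0
clock: 4.67
eef_pos: [548.5, -164.7, 260.5]
tcp_rot: [3.141, 0.0, 1.57]
contact_force: [0.8, -0.1, -1.3]
opening: 0.139
grasp_force: 60.1
clock: 5.08
eef_pos: [528.4, -56.4, 260.2]
tcp_rot: [-3.141, 0.0, 1.574]
contact_force: [0.1, -0.5, -2.1]
opening: 0.144
grasp_force: 60.1
clock: 5.47
eef_pos: [610.7, -59.5, 259.3]
tcp_rot: [-3.141, 0.0, 1.57]
contact_force: [-1.1, -0.4, -1.2]
opening: 0.141
grasp_force: 60.1
```

View pics/w34.png

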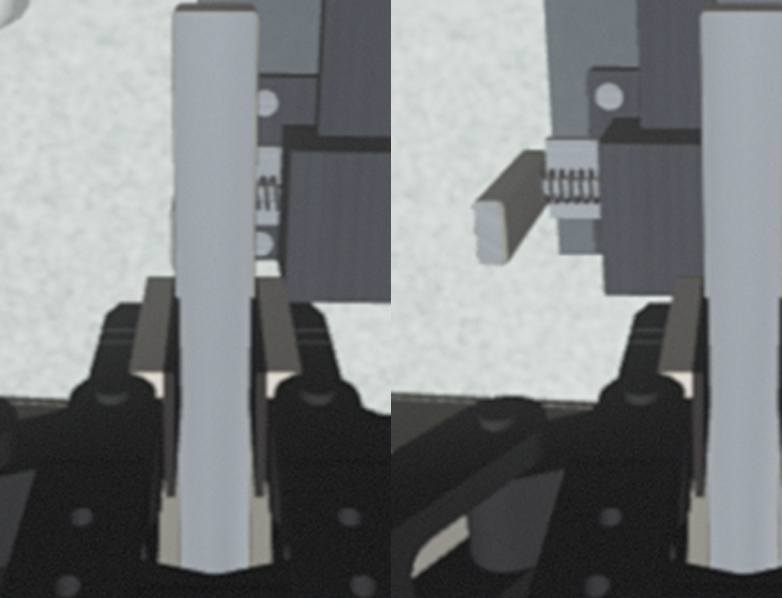

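The left crop's latch is hidden behind the held bar. The right crop shows the latch plate's top at about (492,233) in the crop, and the spring and coupler to its right.

Scaled: 37.8 mm / 200 = 0.189, -7 mm / 200 = -0.035.

```bash
python3 steer.py '[[0,0,0,0.189,-0.035,0,0],[0,0,0,0.189,-0.035,0,0],[0,0,0,0.189,-0.035,0,0],[0,0,0,0.189,-0.035,0,0],[0,0,0,0.189,-0.035,0,0]]'; python3 steer.py '[[0,0,0,0.189,-0.035,0,0],[0,0,0,0.189,-0.035,0,0],[0,0,0,0.189,-0.035,0,0],[0,0,0,0.189,-0.035,0,0],[0,0,0,0.189,-0.035,0,0]]'; python3 steer.py '[[0,0,-0.0605,0,0,0,0],[0,0,-0.0605,0,0,0,0],[0,0,-0.0605,0,0,0,0],[0,0,-0.0605,0,0,0,0],[0,0,-0.0605,0,0,0,0]]';  python3 steer.py '[[0,0,-0.0605,0,0,0,0],[0,0,-0.0605,0,0,0,0],[0,0,-0.0605,0,0,0,0],[0,0,-0.0605,0,0,0,0],[0,0,-0.0605,0,0,0,0]]'; python3 steer.py '[[0,0,-0.0605,0,0,0,0],[0,0,-0.0605,0,0,0,0],[0,0,-0.0605,0,0,0,0],[0,0,0,0,0,0,0],[0,0,0,0,0,0,0]]'; python3 -c "
from h import *
snap('wrist','w5');snap('scene','s5')
a=cv2.imread('pics/w5.png');b=cv2.imread('pics/s5.png')
k=lambda i,f:cv2.resize(i,None,fx=f,fy=f,interpolation=cv2.INTER_CUBIC)
cv2.imwrite('pics/w5s.png',np.hstack([k(a[:400],1),k(b[240:340,320:380],4)])[:,:])"
```

```text
clock: 5.93
eef_pos: [572.8, 131.3, 260.4]
tcp_rot: [-3.141, 0.0, 1.569]
contact_force: [1.0, 0.6, -1.7]
opening: 0.143
grasp_force: 60.1
clock: 6.35
eef_pos: [538.1, 320.4, 260.5]
tcp_rot: [-3.141, 0.0, 1.57]
contact_force: [0.8, 0.6, -1.5]
opening: 0.146
grasp_force: 60.1
clock: 6.77
eef_pos: [538.6, 318.8, 260.3]
tcp_rot: [-3.141, 0.0, 2.181]
contact_force: [-0.2, 0.8, -1.1]
opening: 0.144
grasp_force: 60.2
clock: 7.18
eef_pos: [538.7, 318.6, 260.3]
tcp_rot: [-3.141, -0.0, 2.786]
contact_force: [0.0, -0.1, -2.8]
opening: 0.141
grasp_force: 60.2
clock: 7.6
eef_pos: [538.9, 319.0, 260.3]
tcp_rot: [-3.141, -0.0, 3.139]
contact_force: [-0.4, -0.2, -0.5]
opening: 0.144
grasp_force: 60.2
```

View pics/w5s.png

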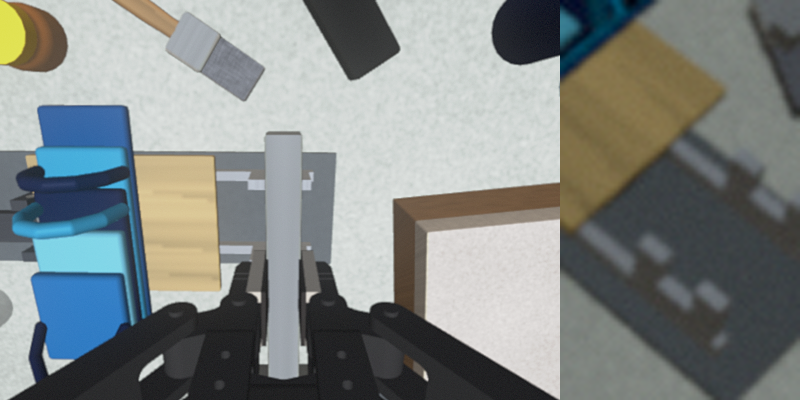

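The bar covers the middle of the brackets. The nearer bracket's prongs are at about (265,182) and (305,182), and the far one is at row 250. I'll step sideways both ways to see them clear of the bar.

Scaled: -30 mm / 200 = -0.15.

```bash
python3 steer.py '[[0,0,0,-0.15,0,0,0],[0,0,0,0,-0.15,0,0],[0,0,0,0,-0.15,0,0],[0,0,0,0,0,0,0],[0,0,0,0,0,0,0]]';python3 -c "
from h import *
snap('wrist','w6')"; python3 steer.py '[[0,0,0,0,0.2,0,0],[0,0,0,0,0.2,0,0],[0,0,0,0,0.2,0,0],[0,0,0,0,0,0,0],[0,0,0,0,0,0,0]]'; python3 -c "
from h import *
snap('wrist','w7')
a=cv2.imread('pics/w6.png');b=cv2.imread('pics/w7.png')
k=lambda i,f:cv2.resize(i,None,fx=f,fy=f,interpolation=cv2.INTER_CUBIC)
cv2.imwrite('pics/w67.png',np.hstack([k(a[110:260,290:420],3),k(b[110:260,150:280],3)]))"
```

```text
clock: 8.12
eef_pos: [569.2, 258.7, 260.3]
tcp_rot: [-3.141, -0.0, 3.139]
contact_force: [0.2, 0.1, -1.6]
opening: 0.144
grasp_force: 60.2
clock: 8.58
eef_pos: [568.1, 383.1, 260.0]
tcp_rot: [3.141, 0.0, -3.137]
contact_force: [-0.1, -0.6, -1.8]
opening: 0.144
grasp_force: 60.2
```

View pics/w67.png

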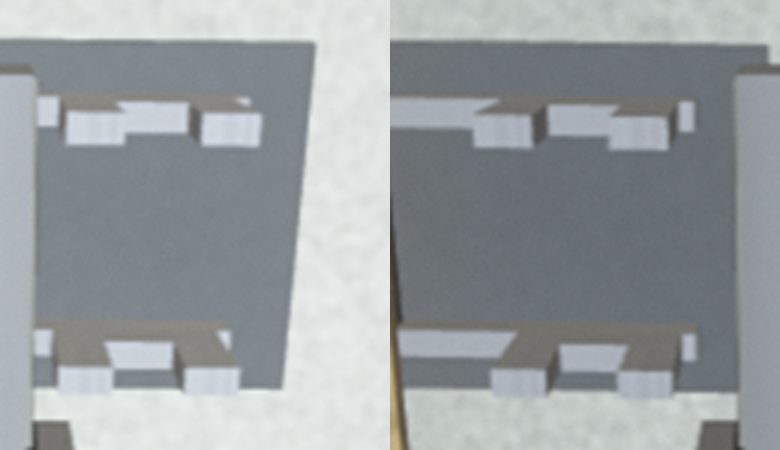

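Run:
```python
from h import *
np.set_printoptions(precision=2,suppress=True)
w6,w7=load('w6'),load('w7')
A=[(95.5,129),(231.5,130),(85,380),(211.5,381)];B=[(113.5,131.5),(248.5,132.5),(128.5,381.5),(254.5,382)]
P=[];Z=[]
for a,b in zip(A,B):
    f=lambda q,ox:((q[0]+.5)/3-.5+ox,(q[1]+.5)/3-.5+110)
    X,e=tri([(w6,f(a,290)),(w7,f(b,150))]);P.append(X);Z.append((bp(w6,f(a,290),54)+bp(w7,f(b,150),54))/2);print(X,e,bp(w6,f(a,290),54),bp(w7,f(b,150),54))
Z=np.array(Z);P=np.array(P);c=Z.mean(0);d=(Z[2]+Z[3]-Z[0]-Z[1])/2
th=np.arctan2(d[1],d[0]);print("notch",P.mean(0),c,"sep",np.linalg.norm(d),"yaw",th, "prong dir",np.arctan2(*(Z[1]+Z[3]-Z[0]-Z[2])[:2]))
ey=np.array([-np.sin(th),np.cos(th)]);ex=np.array([np.cos(th),np.sin(th)]);h=c[:2]-235*ey
print("hinge",h,"coupler",h-175*ey)
w4=load('w4');L=bp(w4,(173.9,231.3),105);print("latch",L,[(L[:2]-h)@ex,(L[:2]-h)@ey])
print(r.sense()['eef_pos'],r.sense()['tcp_rot'])
# bar in hand : far end top corners
```

```text
[546.5  293.84  52.06] 0.09186870396893919 [546.28 293.63  54.  ] [546.09 294.36  54.  ]
[546.65 335.81  52.9 ] 0.18430641956042593 [546.66 335.55  54.  ] [546.29 335.97  54.  ]
[629.88 292.7   52.45] 0.1797148582359132 [629.43 292.55  54.  ] [629.04 293.14  54.  ]
[629.95 334.66  52.85] 0.4312384315999575 [629.94 334.43  54.  ] [629.01 334.85  54.  ]
notch [588.25 314.25  52.56] [587.84 314.31  54.  ] sep 83.02969887162664 yaw -0.013686939397765913 prong dir 0.006292579456394587
hinge [584.63  79.33] coupler [582.23 -95.65]
latch [519.85 -94.13 105.  ] [np.float64(-62.39328432358933), np.float64(-174.3355360003039)]
[568.18 381.49 259.88] [-3.14 -0.   -3.14]
```

Scaled: 40 mm / 200 = 0.2, -33.6 mm / 200 = -0.168, 0.012 rad / 2 = 0.006.

```bash
python3 steer.py '[[0,0,0,-0.05,-0.168,0,0],[0,0,0.006,-0.0485,-0.168,0,0],[0,0,0,0,0,0.2,0],[0,0,0,0,0,0.2,0],[0,0,0,0,0,0.2,0]]';python3 steer.py '[[0,0,0,0,0,0.2,0],[0,0,0,0,0,0,0],[0,0,0,0,0,0,0],[0,0,0,0,0,0,0]]' ; for i in 1 2 3; do python3 -c "
from rig import r
r.grab_frame('side');s=r.sense();print(s['eef_pos'],s['tcp_rot'])"; done
```

```text
clock: 9.05
eef_pos: [589.5, 311.4, 140.3]
tcp_rot: [3.141, 0.002, 3.129]
contact_force: [1.1, -0.2, -1.7]
opening: 0.141
grasp_force: 60.2
clock: 9.38
eef_pos: [589.9, 313.1, 102.5]
tcp_rot: [3.141, 0.002, 3.131]
contact_force: [-0.2, 0.2, -0.0]
opening: 0.14
grasp_force: 60.2
[590.49857381 313.55385565 103.41988744] [3.13961934 0.00375244 3.13133174]
[590.58604683 313.74131256 103.68395889] [3.13928232 0.0043379  3.13148992]
[590.4234864  313.70955192 103.47962691] [3.1393663  0.00417741 3.13163095]
```

Scaled: 20 mm / 200 = 0.1, 18 mm / 200 = 0.09.

```bash
python3 steer.py '[[0,0,0,0.01,0.0025,0.1,0],[0,0,0,0,0,0.09,0],[0,0,0,0,0,0,0],[0,0,0,0,0,0,0],[0,0,0,0,0,0,0]]';python3 steer.py '[[0,0,0,0,0,0.025,0],[0,0,0,0,0,0.025,0],[0,0,0,0,0,0,0],[0,0,0,0,0,0,0]]'
```

```text
clock: 9.95
eef_pos: [587.7, 314.0, 64.1]
tcp_rot: [3.14, 0.002, 3.132]
contact_force: [0.0, 0.4, -0.6]
opening: 0.143
grasp_force: 60.2
clock: 10.28
eef_pos: [587.7, 314.0, 53.4]
tcp_rot: [3.14, 0.002, 3.132]
contact_force: [-0.3, 0.2, 5.0]
opening: 0.144
grasp_force: 60.9
```

Scaled: -40 mm / 200 = -0.2, -25 mm / 200 = -0.125.

```bash
python3 steer.py '[[0,0,0,0,0,0,0.22],[0,0,0,0,0,0,0.34],[0,0,0,0,0,0,0.34],[0,0,0,0,0,0,0.34]]';python3 steer.py '[[0,0,0,0,0,-0.075,0.34],[0,0,0,0,0,-0.125,0.34],[0,0,0,0,0,-0.2,0.34],[0,0,0,0,0,-0.2,0.34],[0,0,0,0,0,-0.2,0.34]]'; python3 steer.py '[[0,0,0,0,0,-0.2,0.34],[0,0,0,0,0,0,0.34],[0,0,0,0,0,0,0.34],[0,0,0,0,0,0,0.34]]';python3 -c "
from h import *
snap('wrist','w8');snap('side','s8')
a=cv2.imread('pics/w8.png');b=cv2.imread('pics/s8.png')
k=lambda i,f:cv2.resize(i,None,fx=f,fy=f,interpolation=cv2.INTER_CUBIC)
cv2.imwrite('pics/w8s.png',np.hstack([k(a[100:350,180:380],2),k(b[75:200,210:310],4)]))"
```

```text
clock: 10.62
eef_pos: [586.6, 313.3, 52.1]
tcp_rot: [-3.141, -0.0, 3.132]
contact_force: [0.4, -0.0, -0.3]
opening: 0.341
grasp_force: 0.0
clock: 11.03
eef_pos: [586.4, 313.2, 214.9]
tcp_rot: [-3.142, -0.0, 3.132]
contact_force: [0.6, 0.8, -0.1]
opening: 0.344
grasp_force: 0.0
clock: 11.37
eef_pos: [586.4, 313.2, 252.8]
tcp_rot: [3.141, 0.0, 3.132]
contact_force: [-0.2, 0.2, -1.0]
opening: 0.342
grasp_force: 0.0
```

View pics/w8s.png

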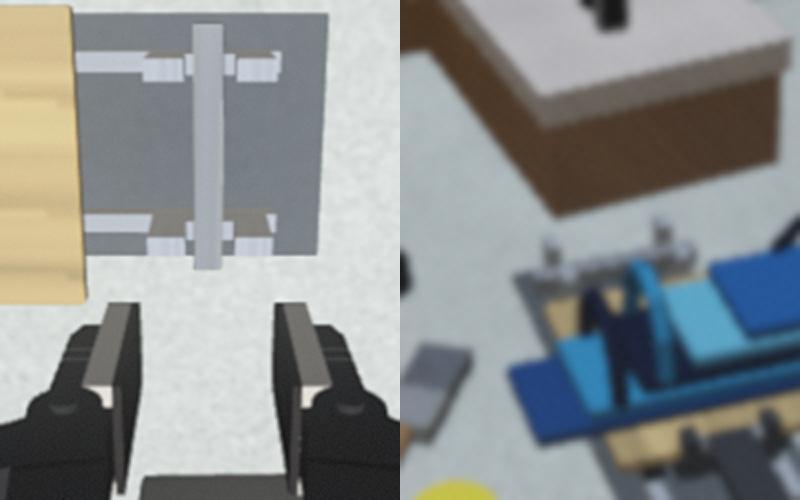

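The bar is seated in both notches: in the left crop it crosses both brackets at x≈208, between the prongs. Next I'll look at the latch.

Scaled: -38 mm / 200 = -0.19.

```bash
python3 steer.py '[[0,0,0,0,-0.19,0,0.34],[0,0,0,0,-0.19,0,0.34],[0,0,0,0,-0.19,0,0.34],[0,0,0,0,-0.19,0,0.34],[0,0,0,0,-0.19,0,0.34]]'; python3 steer.py '[[0,0,0,0,-0.19,0,0.34],[0,0,0,0,-0.19,0,0.34],[0,0,0,0,-0.19,0,0.34],[0,0,0,0,-0.19,0,0.34],[0,0,0,0,0,0,0.34]]'; python3 steer.py '[[0,0,0.0605,0,0,0,0.34],[0,0,0.0605,0,0,0,0.34],[0,0,0.0605,0,0,0,0.34],[0,0,0.0605,0,0,0,0.34],[0,0,0.0605,0,0,0,0.34]]';  python3 steer.py '[[0,0,0.0605,0,0,0,0.34],[0,0,0.0605,0,0,0,0.34],[0,0,0.0605,0,0,0,0.34],[0,0,0.0605,0,0,0,0.34],[0,0,0.0605,0,0,0,0.34]]'; python3 steer.py '[[0,0,0.0605,0,0,0,0.34],[0,0,0.0605,0,0,0,0.34],[0,0,0.0605,0,0,0,0.34],[0,0,0,0,0,0,0.34],[0,0,0,0,0,0,0.34]]'; python3 -c "
from h import *
snap('wrist','w9')";  python3 steer.py '[[0,0,0,0,-0.18,0,0.34],[0,0,0,0,-0.18,0,0.34],[0,0,0,0,-0.18,0,0.34],[0,0,0,0,0,0,0.34],[0,0,0,0,0,0,0.34]]'; python3 -c "
from h import *
snap('wrist','w10')
a=cv2.imread('pics/w9.png');b=cv2.imread('pics/w10.png')
k=lambda i,f:cv2.resize(i,None,fx=f,fy=f,interpolation=cv2.INTER_CUBIC)
cv2.imwrite('pics/w910.png',np.hstack([k(a[180:330,150:350],2),k(b[180:330,260:450],2)]))"
```

```text
clock: 11.88
eef_pos: [583.7, 121.7, 250.6]
tcp_rot: [-3.141, -0.003, 3.132]
contact_force: [0.8, -0.4, -0.5]
opening: 0.341
grasp_force: 0.0
clock: 12.3
eef_pos: [582.3, -34.3, 250.7]
tcp_rot: [-3.139, -0.003, 3.128]
contact_force: [-0.1, 0.0, -0.3]
opening: 0.342
grasp_force: 0.0
clock: 12.72
eef_pos: [582.6, -28.4, 250.7]
tcp_rot: [-3.14, -0.003, 2.521]
contact_force: [0.8, 0.2, 0.0]
opening: 0.337
grasp_force: 0.0
clock: 13.13
eef_pos: [582.6, -28.2, 250.7]
tcp_rot: [-3.139, -0.001, 1.916]
contact_force: [-0.1, 0.8, 0.2]
opening: 0.337
grasp_force: 0.0
clock: 13.55
eef_pos: [582.8, -28.3, 251.1]
tcp_rot: [-3.139, -0.0, 1.563]
contact_force: [0.5, -0.0, -0.6]
opening: 0.339
grasp_force: 0.0
clock: 14.02
eef_pos: [473.9, -27.2, 252.2]
tcp_rot: [-3.141, -0.0, 1.562]
contact_force: [-0.7, -0.1, -0.2]
opening: 0.342
grasp_force: 0.0
```

View pics/w910.png

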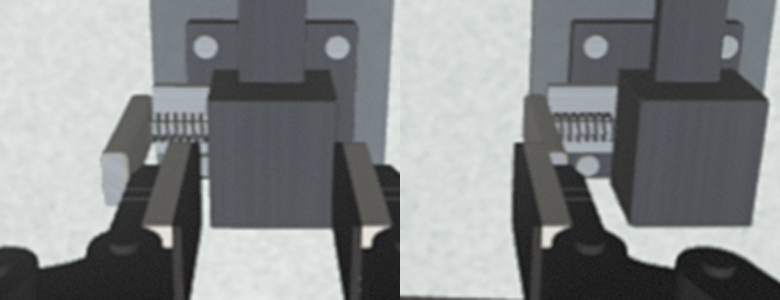

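```bash
python3 - <<'E'
from h import *
np.set_printoptions(precision=1,suppress=True)
w4,w9,w10,s=load('w4'),load('w9'),load('w10'),load('side0')
f=lambda x,y,ox:((x+.5)/2-.5+ox,(y+.5)/2-.5+180)
for a,b in zip([(209,100),(336,100),(334,227),(211,227)],[(240,100),(368,97),(352,223),(231,225)]):
    print("coup",tri([(w9,f(*a,150)),(w10,f(*b,260))]),bp(w9,f(*a,150),92),bp(w10,f(*b,260),92))
l9=f(115,178,150)
print("latch",bp(w9,l9,105),bp(w4,(173.9,231.3),105),tri([(w9,l9),(w4,(173.9,231.3))]))
im=cv2.imread('pics/s8.png');cv2.imwrite('pics/s8c.png',cv2.resize(im[190:280,250:350],None,fx=6,fy=6,interpolation=cv2.INTER_CUBIC))
print(proj(s,bp(w9,l9,105)), r.sense()['eef_pos'])
E
python3 steer.py '[[0,0,0,-0.05,0.2,0,0.34],[0,0,0,0,0.05,0,0.34],[0,0,0,0,0,0,0.34],[0,0,0,0,0,0,0.34]]'; python3 -c "
from h import *
snap('wrist','w11')
a=cv2.imread('pics/w11.png')[180:330,190:380]
cv2.imwrite('pics/w11c.png',np.hstack([cv2.resize(a,None,fx=2.1,fy=2.1),cv2.resize(cv2.imread('pics/s8c.png')[:,:],None,fx=.583,fy=.583)]))"
```

```text
coup (array([557.3, -66. ,  85.4]), np.float64(0.1415287947831988)) [557.9 -63.3  92. ] [555.4 -63.6  92. ]
coup (array([611.8, -64.7,  88.3]), np.float64(0.4237261292167114)) [611.4 -63.7  92. ] [609.9 -62.8  92. ]
coup (array([ 612.1, -126.1,   88.7]), np.float64(0.4569618485836965)) [ 611.8 -124.6   92. ] [ 610.4 -123.5   92. ]
coup (array([ 556.5, -125.6,   89.3]), np.float64(0.1757429449547676)) [ 556.8 -124.2   92. ] [ 555.7 -123.8   92. ]
latch [518.7 -92.8 105. ] [519.9 -94.1 105. ] (array([515.9, -98.8,  93.3]), np.float64(0.07354877468893949))
[[290.  225.9]] [475.5 -27.3 252.6]
clock: 14.4
eef_pos: [526.3, -37.9, 251.8]
tcp_rot: [-3.141, -0.0, 1.56]
contact_force: [-0.1, -0.4, -0.0]
opening: 0.338
grasp_force: 0.0
```

View pics/w11c.png

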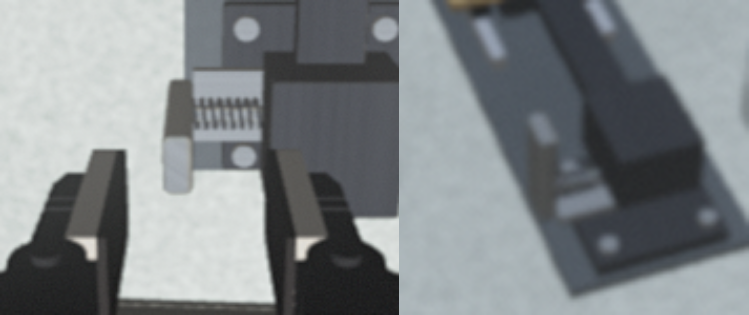

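Run:
```python
from h import *
np.set_printoptions(precision=1,suppress=True)
w4,w9,w11,s=load('w4'),load('w9'),load('w11'),load('side0')
o=[(w11,(274,258.3)),(w9,(207.2,268.8)),(w4,(173.9,231.3)),(s,(290.6,224))]
print(bp(w11,(274,258.3),105),tri(o),tri(o[:3]));S=r.sense();print(S['eef_pos'],S['tcp_rot'],S['qpos'])
```

```text
[518.1 -93.4 105. ] (array([519.8, -91.8, 108.7]), np.float64(1.5937341512573522)) (array([517.6, -96.3,  98.9]), np.float64(0.5391526491689369))
[525.4 -37.8 251.7] [-3.1 -0.   1.6] [-0.1  0.2  1.8  0.   1.1 -0.1]
```

Scaled: 40 mm / 200 = 0.2, -28 mm / 200 = -0.14.

```bash
python3 steer.py '[[0,0,0,-0.14,-0.015,0,0.28],[0,0,0,-0.1375,-0.015,0,0.28],[0,0,0,0,0,0.2,0.28],[0,0,0,0,0,0.2,0.28],[0,0,0,0,0,0.2,0.28]]'; python3 steer.py '[[0,0,0,0,0,0,0.28],[0,0,0,0,0,0,0.28],[0,0,0,0,0,0,0.28],[0,0,0,0,0,0,0.28]]'
```

```text
clock: 14.87
eef_pos: [518.4, -93.7, 131.8]
tcp_rot: [3.139, 0.0, 1.558]
contact_force: [0.3, 0.2, -1.1]
opening: 0.285
grasp_force: 0.0
clock: 15.2
eef_pos: [520.2, -93.4, 134.8]
tcp_rot: [3.138, 0.001, 1.559]
contact_force: [-0.2, -0.1, 0.4]
opening: 0.284
grasp_force: 0.0
```

The manual's scale: shifts go in shares of 20 cm and turns go in shares of 2 rad. Converting my numbers, 12 mm / 200 = 0.06, -1 mm / 200 = -0.005.

```bash
python3 steer.py '[[0,0,0,0,-0.005,0.06,0.28],[0,0,0,0,0,0.06,0.28],[0,0,0,0,0,0,0.28],[0,0,0,0,0,0,0.28]]'; python3 steer.py '[[0,0,0,0,0,0.065,0.28],[0,0,0,0,0,0,0.28],[0,0,0,0,0,0,0.28],[0,0,0,0,0,0,0.28]]'; python3 steer.py '[[0,0,0,0,0,0,0],[0,0,0,0,0,0,0],[0,0,0,0,0,0,0],[0,0,0,0,0,0,0],[0,0,0,0,0,0,0]]' 80
```

```text
clock: 15.53
eef_pos: [518.3, -93.3, 109.8]
tcp_rot: [3.14, 0.0, 1.559]
contact_force: [0.5, 0.3, 0.2]
opening: 0.281
grasp_force: 0.0
clock: 15.87
eef_pos: [518.2, -93.4, 96.4]
tcp_rot: [3.14, 0.0, 1.559]
contact_force: [0.2, 0.5, -0.4]
opening: 0.284
grasp_force: 0.0
clock: 16.28
eef_pos: [518.1, -93.4, 96.3]
tcp_rot: [3.141, 0.0, 1.559]
contact_force: [-1.3, 0.6, 6.2]
opening: 0.125
grasp_force: 79.5
```

Scaled: -5 mm / 200 = -0.025.

```bash
python3 steer.py '[[0,0,0,0,-0.025,0,0],[0,0,0,0,-0.025,0,0],[0,0,0,0,-0.025,0,0],[0,0,0,0,0,0,0],[0,0,0,0,0,0,0]]'; python3 steer.py '[[0,0,0,0,0,0,0],[0,0,0,0,0,0,0],[0,0,0,0,0,0,0]]'
```

```text
clock: 16.7
eef_pos: [504.8, -93.2, 96.4]
tcp_rot: [3.136, 0.0, 1.559]
contact_force: [8.1, 1.3, -0.5]
opening: 0.122
grasp_force: 78.6
clock: 16.95
eef_pos: [505.0, -93.2, 96.4]
tcp_rot: [3.136, 0.0, 1.559]
contact_force: [8.8, 2.6, 0.9]
opening: 0.13
grasp_force: 78.7
```

Scaled: -4.3 mm / 200 = -0.0215, -2 mm / 200 = -0.01, -0.025 rad / 2 = -0.0125.

```bash
python3 steer.py '[[0,0,0,0,-0.01,0,0],[0,0,0,0,0,0,0],[0,-0.0125,0,0.005,0,-0.0215,0],[0,-0.0125,0,0.005,0,-0.0215,0],[0,0,0,0,0,0,0]]'; python3 steer.py '[[0,-0.0125,0,0.005,0,-0.0215,0],[0,-0.0125,0,0.005,0,-0.0215,0],[0,0,0,0,0,0,0],[0,0,0,0,0,0,0]]'
```

```text
clock: 17.37
eef_pos: [503.2, -91.0, 105.2]
tcp_rot: [3.136, 0.052, 1.559]
contact_force: [9.5, -3.8, -3.2]
opening: 0.129
grasp_force: 78.3
clock: 17.7
eef_pos: [503.2, -88.7, 113.4]
tcp_rot: [3.136, 0.101, 1.56]
contact_force: [9.6, -3.3, -3.2]
opening: 0.127
grasp_force: 78.4
```

Low force at 0.1 rad means the latch is free, so I'll carry on along the arc.

Scaled: -6.9 mm / 200 = -0.0345, 1.6 mm / 200 = 0.008, -0.04 rad / 2 = -0.02.

```bash
python3 steer.py '[[0,-0.02,0,0.008,0,-0.0345,0],[0,-0.02,0,0.008,0,-0.0345,0],[0,-0.02,0,0.008,0,-0.0345,0],[0,-0.02,0,0.008,0,-0.0345,0],[0,0,0,0,0,0,0]]'; python3 steer.py '[[0,-0.02,0,0.008,0,-0.0345,0],[0,-0.02,0,0.008,0,-0.0345,0],[0,-0.02,0,0.008,0,-0.0345,0],[0,-0.02,0,0.008,0,-0.0345,0],[0,0,0,0,0,0,0]]'; python3 steer.py '[[0,-0.02,0,0.008,0,-0.0345,0],[0,0,0,0,0,0,0],[0,0,0,0,0,0,0],[0,0,0,0,0,0,0],[0,0,0,0,0,0,0]]'; python3 -c "
from h import *
snap('side','s12');snap('scene','c12')
a=cv2.imread('pics/s12.png');b=cv2.imread('pics/c12.png')
cv2.imwrite('pics/f12.png',np.hstack([cv2.resize(a[80:330,180:380],None,fx=2,fy=2),cv2.resize(b[180:340,230:390],None,fx=2.4,fy=3.125)]))"
```

```text
clock: 18.12
eef_pos: [503.6, -77.6, 140.4]
tcp_rot: [3.135, 0.264, 1.56]
contact_force: [9.5, -9.3, -1.3]
opening: 0.126
grasp_force: 78.6
clock: 18.53
eef_pos: [503.5, -62.8, 164.5]
tcp_rot: [3.136, 0.424, 1.56]
contact_force: [9.3, -9.7, 1.3]
opening: 0.125
grasp_force: 78.7
clock: 18.95
eef_pos: [503.2, -59.1, 169.4]
tcp_rot: [3.137, 0.461, 1.559]
contact_force: [9.5, -5.1, 0.6]
opening: 0.124
grasp_force: 78.8
```

View pics/f12.png

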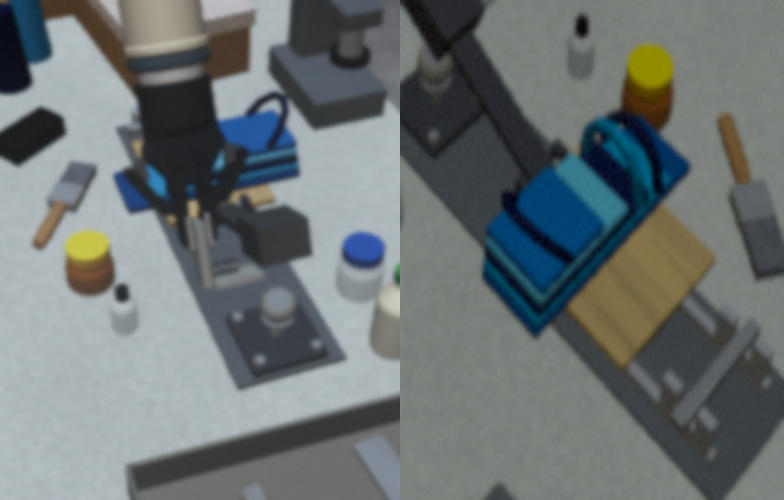

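The left crop shows the coupler raised near (275,235), well above the bare ball at (278,305). The right crop shows the bar lying in both brackets around (715,372). Now I'll let it settle and hand it in.

```bash
python3 steer.py '[[0,0,0,0,0,0,0],[0,0,0,0,0,0,0],[0,0,0,0,0,0,0],[0,0,0,0,0,0,0],[0,0,0,0,0,0,0]]'; python3 -c "
from rig import r
print(abs(r.sense()['qvel']).max()); print(r.sign_off())"
```

```text
clock: 19.47
eef_pos: [503.2, -59.2, 169.4]
tcp_rot: [3.137, 0.461, 1.559]
contact_force: [9.1, -5.3, -0.7]
opening: 0.127
grasp_force: 78.8
0.0012682396960848644
the job is handed in; nothing more can be done
None
```

The job is handed in: the stop bar lies released in both notches, the latch is pulled, and the gripper is holding the tongue still at about 0.46 rad, well clear above the ball, at 19.5 s of the 67 s allowed.

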